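# Peel the top bracket tray and present it

### The job

At this orthodontic practice bench, slide the clear orange-framed guard of the tray dispenser fully open, then peel the top tray off its clinging stack by its yellow corner tab: raise that corner first while the opposite corner still rests on the stack, and leave the rest of the stack seated. Then present the tray: hold it level and right way up, centred above the blue round pad (not the white one), with its rim about 15 cm above the bench, and finish while still holding it by the tab there, with nothing else touching it, the guard still open and the other things on the bench undisturbed.

Things in the scene. Friction and masses are not known exactly. Their poses are not given: they have to be found in the camera images.
- dispenser: White tray dispenser fixed to the bench, base 262 (x) x 300 (y) x 8 mm, from y = -222 to +78 mm in its own frame. Origin on the bench under the centre of the tray stack, which has the same axes. Two rails on posts run along y at x = -122 and +122 mm (12 mm wide, tops 80 mm above the bench). The open guard parks over the empty -y half.
- guard (a joint): How far the clear guard has slid, in m: 0 = shut over the trays, 0.145 = fully open at its end stop. It slides to the dispenser's -y, needs about 2 N plus light drag, and stays where left. At the start 0 to 0.02. The guard is a clear plate in an orange frame, 256 (x) x 134 (y) mm, top 87 mm above the bench; shut, it is centred above the dispenser's origin.
- guard_handle (a point): Centre of the top of the guard's orange handle bar, 118 mm above the bench: the bar is 70 mm long along the dispenser's x, 12 mm thick along its y, and stands 32 mm above the guard's plate (its lower end is 86 mm above the bench). It moves with the guard.
- stack: The rest of the stack: nested teal formed trays, one 0.9 kg block, standing loose in the dispenser's seat. Its top flange is 36 mm above its origin (44 mm above the bench). Origin under its centre, axes as the dispenser's. On its two long edges, at (-30 and +30, -57 and +57) mm, four small sprung grey lugs, tops 43 mm above its origin, press on the edges of the top tray.
- tray: Top tray: pale teal rigid formed tray, flange 150 (x) x 110 (y) x 3 mm, hollow 9 mm deep, nested in the tray below, 60 to 90 g. Origin: centre of the flange's underside, z up, axes as the dispenser's. The stack's lugs make it cling: about 3 N upward at the tab corner peel it, a straight lift needs about 5 N; an edge is free once 7 mm up.
- tab (a point): 2 mm below the top of the yellow tab, which stands upright on the flange near the tray's -x, +y corner, at (-60, +40, 26) mm in the tray frame. The tab is 6 mm thick, 26 mm wide, its top 28 mm above the flange's underside. Its faces look along (-1, +1) and (+1, -1), at 45 degrees to the tray's x and y, so the fingers close along that line.
- tab_corner (a point): The tray's flange corner beside the tab, (-75, +55, 0) mm in the tray frame.
- far_corner (a point): The tray's far flange corner, diagonally across, at (+75, -55, 0) mm in the tray frame, about which the tray is tipped in peeling.
- blue_pad: Blue round pad, diameter 110 mm, 3 mm thick, fixed on the bench; origin under its centre. Here the tray is presented.
- white_pad: White round pad of the same size, fixed; not the one to use. It may have changed places with the blue one.
- typodont: Practice jaw, cream teeth on pink gum and a white base, 66 x 70 x 37 mm. Origin under its centre. A bystander.
- explorer: Steel hand instrument with a bent thin tip, 140 mm long, lying flat, its handle along its own x, 8 mm thick; origin at mid-handle on the bench. A bystander, between dispenser and pads.
- mirror: Mouth mirror with a blue handle, 150 mm long, lying flat, its handle along its own x, 8 mm thick; origin at mid-handle on the bench. A bystander.
- bracket_gauge: Flat steel bracket gauge, 144 mm long along its x, ends 22 mm wide, 4 mm thick. Origin under its centre. A bystander.
Mind the look-alikes: they are no part of the job. Leave any green or pink look-alike of the tray alone.

How it is judged (in metres and radians):
On the way, in this order (a step that is already met when the one before it is completed fails the run):
1. the guard is slid fully open, the tray not yet lifted (value of joint guard above 0.128 m and z of tab_corner in the frame of stack below 0.04 m), for 0.2 s.
2. the tab corner is raised at least 12 mm off the stack while the opposite corner still rests on it (within 6 mm) (z of tab_corner in the frame of stack above 0.048 m and z of far_corner in the frame of stack below 0.042 m), for 0.1 s.
3. the whole tray is clear of the stack, held in the fingers (z of each of far_corner, tab_corner in the frame of stack above 0.06 m and contact force between the fingers and tray above 1 N), for 0.2 s.
At the end, for the whole second after the job is handed in: Tray gripped (over 1 N), touching nothing else, at rest; centre within 50 mm of the blue pad's centre seen from above, flange 110 to 200 mm above the bench, level within 0.2 rad, right way up; guard open over 128 mm; rest of stack within 12 mm and 0.05 rad; bystanders within 30 mm of their start (horizontal distance between tray and blue_pad below 0.05 m and height (world z) of tray between 0.11 and 0.2 m and angle between tray's own z axis and vertical below 0.2 rad and contact force between the fingers and tray above 1 N and contact force between tray and stack below 0.05 N and contact force between tray and dispenser below 0.05 N and linear speed of tray below 0.03 m/s and value of joint guard above 0.128 m and distance of stack from where it was at the start of the episode below 0.012 m and angle between stack's own z axis and vertical below 0.05 rad and distance of each of typodont, explorer, mirror, bracket_gauge from where it was at the start of the episode below 0.03 m); the arm keeps its last pose, push and grip.
It fails at once if the rest of the stack is lifted, tipped or pulled out of its seat (distance of stack from where it was at the start of the episode above 0.02 m or angle between stack's own z axis and vertical above 0.15 rad).
It fails at once if a bystander is pushed away (distance of any of typodont, explorer, mirror, bracket_gauge from where it was at the start of the episode above 0.04 m).
It also fails if it takes over 58 s, if anything falls off the work surface, if the arm or the gripper's body presses on something with over 40 N, if the wrist force passes 120 N, or if a joint passes its speed limit or range.

### The arm

A 6-joint arm with a two-finger parallel gripper is mounted at the origin on the work surface. World frame = base frame: x ahead of the robot, y to its left, z up, the work surface at z = 0. Lengths are in mm, angles in rad, forces in N, time in s.
With the tool pointing down it reaches from about 350 to 775 mm from the base axis. Payload 7.3 kg.
Tool frame: the origin (TCP) lies on the front face of the gripper's body, between the roots of the fingers; the fingertips stand 66 mm ahead of it and the grasp point (between the pads) lies 47 mm ahead of it (bot.tip_extent is the distance from the TCP to the fingertips, in mm); z points along the fingers, y is the line along which they close (so a half turn about z gives the same grasp; the last joint's range is limited). The gripper opens to 92 mm and grips with 3 to 60 N. Pads are 19 mm wide; open, the fingers measure 130 mm over their backs; the gripper's body (75 mm by 190 mm) begins 47 mm behind the grasp point.
Start: joints at [-1.424, 0.342, 1.524, -0, 1.275, -0.146], TCP at [151.554, -502.663, 292.241] pointing down, gripper open.
Joint ranges: [-2.53, 2.53], [-0.77, 2.02], [0.04, 2.7], [-1, 4.14], [0.28, 2.66], [-3.11, 3.11]. Speed limits (rad/s): [2.57, 2.57, 3.14, 3.14, 3.14, 3.14].

### API

Orientations are given as [roll, pitch, yaw] about the fixed x, y, z axes, in that order (R = Rz(yaw) Ry(pitch) Rx(roll)).
In Python, from plant import readout, viewer, order, bot gives the robot as it stands.
- The arm moves only by the shell command python3 -m creep 'ROWS'. ROWS is text: rows parted by semicolons, each of 7 numbers parted by spaces: the shift along the world's x, y, z in m, then the turn, a rotation vector about the world's x, y, z in rad, then the opening in per cent of the stroke, from 0 (shut) to 100 (fully open). A call has 1 to 8 rows; each row shifts and turns the commanded pose from where the row before left it; what a row does not reach is not made up. A row lasts 1/12 s, in which the tool goes at most 41.7 mm and 7.16 degrees, less where a joint would pass 70% of its speed; a pose out of reach is approached as far as the arm can. A call is refused whole if a number of a shift passes 0.0417 or a number of a turn 0.125, either way. A call with a gripper value outside its range is refused whole. The fingers move at their own pace and stop on an object; the grip force is fixed at half the most. Time passes only in rows, so rows that do not move let the fingers close. It gives the time, the measured TCP pose, the force, the opening and the grip force at its end, in the units of the state.
- readout.get_obs(): the state, without advancing time (a new reading comes with each control period).
- viewer.capture(name): name is "scene" or "top"; returns the picture (400x640x3 uint8, red, green, blue); there is no depth.
- viewer.camera_info(name): a dict with "fx", "fy", "cx", "cy" (pixels), "origin" and "rotation" of the camera in the world. Camera axes: x right, y up, looking along -z (the intrinsics and any distortion apply to the point x, -y, -z); pixel columns grow to the right and rows downward; lengths in mm; the calibration is good to about 2 mm. A picture is of the moment at which its call begins. camera_info takes no time and is no camera call.
- order.close_job(): hands the job in; it is judged then, once.
The state is a dict: "time": time; "joint_positions": joint angles; "dq": joint speeds; "tau": joint torques, N m; "tool_pos": TCP position; "tcp_rot": TCP orientation; "contact_force": force on the tool from outside, world axes, zero at the start; "moment": the same for the moment, N m; "grip_width": finger opening in mm; "finger_force": force on a finger pad.
Only numpy, scipy, OpenCV 4.12 (cv2) and the standard library are available. Lean on these libraries where they do the work, as an engineer would, in place of code of your own. Each camera call takes 0.05 s, during which the arm holds its last target. There are 200 camera calls.

## Working session

There is one attempt and no reset: what is moved stays moved. The work goes in short steps, Python scripts to look and compute and a shell command to move; the robot and the scene stay as the last step left them, time stands still between calls to the robot, and variables do not carry over. Pictures are saved under pics/ and viewed, at most 10 in all, crops included, and the job is handed in when it is done.

```bash
mkdir -p pics; ls
python3 - <<'E'
from plant import readout, viewer
import cv2
for n in("scene","top"):
    cv2.imwrite(f"pics/{n}0.png",viewer.capture(n)[:,:,::-1]); print(n,viewer.camera_info(n))
print(readout.get_obs())
E
```

```text
pics
scene {'fx': 368.87962038272605, 'fy': 368.87962038272605, 'cx': 324.405837112253, 'cy': 199.52364720942688, 'origin': array([918.78619229, 617.64266644, 887.28565377]), 'rotation': array([0.72289691, 0.01679663, 2.59013214])}
top {'fx': 471.9054088145502, 'fy': 471.9054088145502, 'cx': 317.2456732267531, 'cy': 201.8793729310053, 'origin': array([ 285.21966166,   28.72050353, 1384.64497581]), 'rotation': array([ 0.19761203,  0.00283986, -1.59587443])}
{'time': 0.1, 'joint_positions': array([-1.42397627e+00,  3.42639841e-01,  1.52488998e+00, -1.43368800e-05,
        1.27540992e+00, -1.46007393e-01]), 'dq': array([-0.00077524, -0.00218082, -0.00111995,  0.00184055,  0.00125461,
       -0.00152376]), 'tau': array([ 3.09971118e-03, -4.32003522e+01, -2.44695210e+01,  7.21084583e-02,
        5.26239944e-02, -4.97244434e-05]), 'tool_pos': array([ 151.5217913 , -502.38222874,  291.63225592]), 'tcp_rot': array([-3.14025790e+00, -1.82423078e-04,  2.92831509e-01]), 'contact_force': array([ 0.3854232 , -0.02398016, -0.7089295 ]), 'moment': array([0.00661613, 0.00991703, 0.00949387]), 'finger_force': 0.0, 'grip_width': 91.7647769624693}
```

View pics/scene0.png

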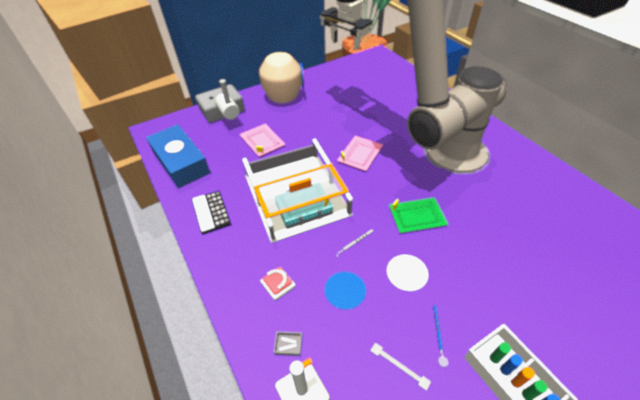

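View pics/top0.png

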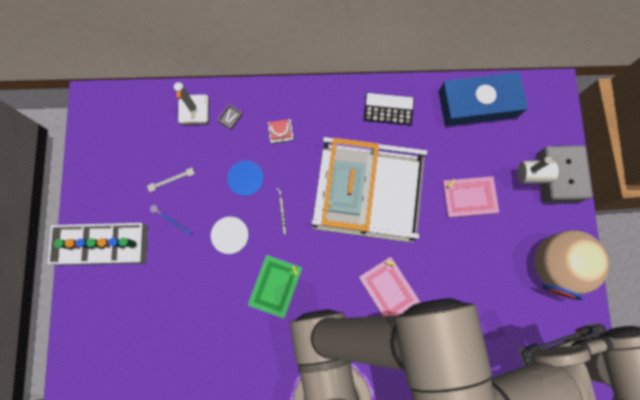

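```bash
cat > h.py <<'E'
import numpy as np, cv2
from scipy.spatial.transform import Rotation as R
from plant import viewer, readout
def ray(n,u,v):
    c=viewer.camera_info(n); M=R.from_euler('xyz',c['rotation']).as_matrix()
    return np.array(c['origin']), M@np.array([(u-c['cx'])/c['fx'],-(v-c['cy'])/c['fy'],-1])
def pix(n,u,v,z):
    o,d=ray(n,u,v); return (o+d*(z-o[2])/d[2]).round(1)
def proj(n,p):
    c=viewer.camera_info(n); M=R.from_euler('xyz',c['rotation']).as_matrix()
    q=M.T@(np.array(p)-c['origin']); return np.array([c['cx']-c['fx']*q[0]/q[2], c['cy']+c['fy']*q[1]/q[2]]).round(1)
def blob(img,m,box):
    x0,y0,x1,y1=box; ys,xs=np.nonzero(m[y0:y1,x0:x1]); return xs.mean()+x0,ys.mean()+y0,len(xs)
E
python3 - <<'E'
from h import *
t=cv2.imread("pics/top0.png"); s=cv2.imread("pics/scene0.png")
cv2.imwrite("pics/c1.png",cv2.resize(t[130:245,300:440],None,fx=5,fy=5,interpolation=cv2.INTER_CUBIC))
cv2.imwrite("pics/c2.png",cv2.resize(s[135:245,235:365],None,fx=5,fy=5,interpolation=cv2.INTER_CUBIC))
for n,im,box in(("top",t,(220,150,275,205)),("scene",s,(315,260,375,315))):
    b,g,r=[im[:,:,i].astype(int) for i in range(3)]
    u,v,k=blob(im,(b>150)&(r<90)&(g>80),box); print(n,"blue",u,v,k,pix(n,u,v,3))
print(proj("top",[0,0,0]))
E
```

```text
top blue 244.99700897308077 177.8344965104686 1003 [641.4 241.8   3. ]
scene blue 344.7781599312124 290.0782459157352 1163 [643.6 244.    3. ]
[331.7 401.5]
```

View pics/c1.png

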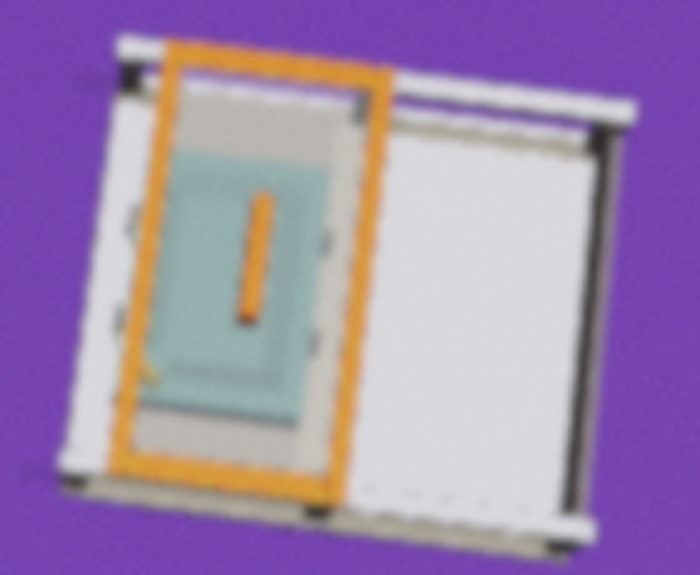

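View pics/c2.png

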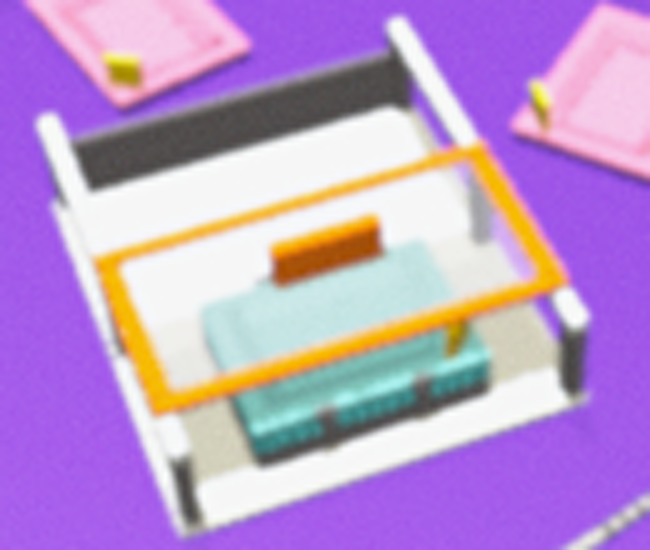

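Top crop: guard corners near (168,42),(395,70),(345,507),(108,472), handle top (262,195)-(247,322), rail ends (118,45),(637,110),(62,463),(595,530); the scene crop shows the same with the yellow tab at the −x,+y corner. Fit a pose to these.

Run:
```python
from h import *
from scipy.optimize import least_squares
T=lambda a,b:("top",300+(a-2)/5,130+(b-2)/5); S=lambda a,b:("scene",235+(a-2)/5,135+(b-2)/5)
# (cam,u,v), local xyz, moves-with-guard
P=[(T(168,42),(128,67,87),1),(T(395,70),(128,-67,87),1),(T(345,507),(-128,-67,87),1),(T(108,472),(-128,67,87),1),
(T(262,196),(35,0,118),1),(T(247,320),(-35,0,118),1),
(T(118,48),(122,78,80),0),(T(637,110),(122,-222,80),0),(T(62,463),(-122,78,80),0),(T(595,530),(-122,-222,80),0),
(S(97,262),(128,-67,87),1),(S(488,145),(-128,-67,87),1),(S(570,280),(-128,67,87),1),(S(158,412),(128,67,87),1),
(S(380,218),(-35,0,118),1),(S(273,243),(35,0,118),1),
(S(190,533),(131,78,0),0),(S(588,400),(-131,78,0),0)]
def W(p,l,g):
    c,s=np.cos(p[2]),np.sin(p[2]); x,y=l[0],l[1]-g*p[3]; return [p[0]+c*x-s*y,p[1]+s*x+c*y,l[2]]
def f(p): return np.concatenate([proj(q[0],W(p,l,g))-q[1:] for q,l,g in P])
r=least_squares(f,[600,0,-.14,5],x_scale=[10,10,.1,10],loss='soft_l1',diff_step=1e-3); p=r.x
print(p.round(3)); print(f(p).reshape(-1,2).round(1).tolist())
print("handle",W(p,(0,0,118),1),"tab",W(p,(-60,40,70),0),"handle open",W((p[0],p[1],p[2],145),(0,0,118),1), "tray->",W(p,(0,0,44),0))
print("tab proj",proj("top",W(p,(-60,40,72),0)),T(150,370),proj("scene",W(p,(-60,40,72),0)),S(462,320))
for n,u,v in(("top",281,188),("top",284,232),("top",280,130)): print(pix(n,u,v,10))
```

```text
[ 5.99778e+02  0.00000e+00 -1.40000e-01  5.29200e+00]
[[-23.6, -0.6], [-22.8, -1.1], [-21.9, -0.8], [-22.5, 0.7], [-22.6, -0.7], [-22.4, -1.1], [-19.4, 0.4], [-19.8, -0.7], [-18.7, 0.1], [-18.2, -1.1], [6.8, 12.7], [8.4, 10.3], [12.0, 13.3], [9.3, 16.8], [10.6, 12.6], [9.0, 15.2], [7.3, 15.4], [10.2, 11.6]]
handle [np.float64(599.0391807254409), np.float64(-5.239835736608325), 118] tab [np.float64(545.9506220182051), np.float64(47.98553580931473), 70] handle open [np.float64(579.5327707303461), np.float64(-143.57969926186314), 118] tray-> [np.float64(599.7780160949479), np.float64(0.0), 44]
tab proj [309.5 202.8] ('top', 329.6, 203.6) [335.8 209.5] ('scene', 327.0, 198.6)
[605.5 133.   10. ]
[472.9 125.5  10. ]
[788.  134.2  10. ]
```

```bash
sed -i 's/q\[2\]\]).round(1)/q[2]])/' h.py
python3 - <<'E'
from h import *
from scipy.optimize import least_squares
T=lambda a,b:("top",300+(a-2)/5,130+(b-2)/5); S=lambda a,b:("scene",235+(a-2)/5,135+(b-2)/5)
P=[(T(168,42),(128,67,87),1),(T(395,70),(128,-67,87),1),(T(345,507),(-128,-67,87),1),(T(108,472),(-128,67,87),1),
(T(262,196),(35,0,118),1),(T(247,320),(-35,0,118),1),
(T(118,48),(122,78,80),0),(T(637,110),(122,-222,80),0),(T(62,463),(-122,78,80),0),(T(595,530),(-122,-222,80),0),
(S(97,262),(128,-67,87),1),(S(488,145),(-128,-67,87),1),(S(570,280),(-128,67,87),1),(S(158,412),(128,67,87),1),
(S(380,218),(-35,0,118),1),(S(273,243),(35,0,118),1),
(S(190,533),(131,78,0),0),(S(588,400),(-131,78,0),0)]
def W(p,l,g):
    c,s=np.cos(p[2]),np.sin(p[2]); x,y=l[0],l[1]-g*p[3]; return np.array([p[0]+c*x-s*y,p[1]+s*x+c*y,l[2]])
def f(p): return np.concatenate([proj(q[0],W(p,l,g))-q[1:] for q,l,g in P])
r=least_squares(f,[600,-40,-.14,5],x_scale=[10,10,.1,10],loss='soft_l1'); p=r.x
print(p.round(3)); print(f(p).reshape(-1,2).round(1).tolist())
print("handle",W(p,(0,0,118),1),"tab",W(p,(-60,40,70),0),"handle open",W((p[0],p[1],p[2],145),(0,0,118),1))
print("tab proj",proj("top",W(p,(-60,40,72),0)),T(150,370),proj("scene",W(p,(-60,40,72),0)),S(462,320))
E
```

```text
[ 5.97733e+02 -5.43930e+01 -1.57000e-01  1.37230e+01]
[[-1.1, -0.3], [-0.2, -0.1], [-0.0, 0.2], [-0.6, 0.9], [0.2, -0.1], [0.2, -0.4], [0.1, 0.2], [-0.3, 0.8], [0.1, -0.2], [0.5, 0.4], [-0.9, -1.6], [-0.9, -1.5], [0.7, -0.1], [-0.3, 0.4], [0.7, -1.0], [-0.5, 0.9], [-1.2, 1.2], [0.4, 0.1]]
handle [595.58797474 -67.9470362  118.        ] tab [544.7233869  -5.5054942  70.       ] handle open [ 575.06708964 -197.61030857  118.        ]
tab proj [328.33189705 202.75333295] ('top', 329.6, 203.6) [326.37124577 197.62642809] ('scene', 327.0, 198.6)
```

```bash
python3 -m creep '0.02 0.02 0 0 0 0.042 0; 0.028 0.03 0 0 0 0.042 0; 0.028 0.03 0 0 0 0.042 0; 0.028 0.03 0 0 0 0.042 0; 0.028 0.03 0 0 0 0.042 0; 0.028 0.03 0 0 0 0.042 0; 0.028 0.03 0 0 0 0.042 0; 0.028 0.03 0 0 0 0.042 0'; python3 -m creep '0.028 0.03 0 0 0 0 0; 0.028 0.03 0 0 0 0 0; 0.028 0.03 0 0 0 0 0; 0.028 0.03 0 0 0 0 0; 0.028 0.03 0 0 0 0 0; 0.028 0.03 0 0 0 0 0; 0.028 0.03 0 0 0 0 0; 0.02 0.02 0 0 0 0 0'; python3 -m creep '0 0 0 0 0 0 0; 0 0 0 0 0 0 0'
```

```text
time: 0.77
tool_pos: [368.4, -270.8, 292.1]
tcp_rot: [-3.141, 0.0, 0.631]
contact_force: [0.9, -0.4, 1.5]
grip_width: 43.3
finger_force: 0.0
time: 1.43
tool_pos: [585.1, -39.5, 291.7]
tcp_rot: [-3.141, -0.0, 0.631]
contact_force: [0.1, -0.7, 0.1]
grip_width: 0.6
finger_force: 0.0
time: 1.6
tool_pos: [583.9, -41.3, 291.2]
tcp_rot: [-3.141, 0.001, 0.632]
contact_force: [-1.0, -0.0, -0.1]
grip_width: 0.6
finger_force: 0.0
```

```bash
python3 -m creep '0.01 0.012 -0.02 0 0 0 0; 0.009 0.011 -0.03 0 0 0 0; 0 0 -0.03 0 0 0 0; 0 0 -0.025 0 0 0 0; 0 0 -0.015 0 0 0 0; 0 0 -0.005 0 0 0 0; 0 0 0 0 0 0 0'; python3 -m creep '-0.0016 -0.01 0 0 0 0 0; -0.0016 -0.01 0 0 0 0 0; -0.0016 -0.01 0 0 0 0 0; 0 0 0 0 0 0 0'
```

```text
time: 2.18
tool_pos: [601.5, -20.6, 166.0]
tcp_rot: [-3.14, 0.002, 0.627]
contact_force: [-0.2, -0.3, -0.2]
grip_width: 0.2
finger_force: 0.0
time: 2.52
tool_pos: [597.9, -52.2, 168.5]
tcp_rot: [3.139, -0.001, 0.627]
contact_force: [0.2, 0.0, 0.4]
grip_width: 0.3
finger_force: 0.0
```

```bash
python3 -m creep '-0.0024 -0.015 0 0 0 0 0; -0.0024 -0.015 0 0 0 0 0; -0.0024 -0.015 0 0 0 0 0; -0.0024 -0.015 0 0 0 0 0; -0.0024 -0.015 0 0 0 0 0; -0.0024 -0.015 0 0 0 0 0; -0.0024 -0.015 0 0 0 0 0; 0 0 0 0 0 0 0';  python3 -m creep '-0.0016 -0.01 0 0 0 0 0; -0.0008 -0.005 0 0 0 0 0; 0 0 0 0 0 0 0'
python3 - <<'E'
from h import *
im=viewer.capture("top"); im2=viewer.capture("scene")
a=cv2.resize(im[120:250,290:450],None,fx=3,fy=3); b=cv2.resize(im2[120:250,230:390],None,fx=3,fy=3)
cv2.imwrite("pics/c3.png",np.vstack([a,b])[:, :, ::-1][:600] if 0 else np.hstack([cv2.resize(a,(400,325)),cv2.resize(b,(400,325))])[:,:,::-1])
E
```

```text
time: 3.18
tool_pos: [580.7, -157.5, 167.8]
tcp_rot: [3.14, 0.0, 0.626]
contact_force: [0.3, -1.2, -0.9]
grip_width: 0.1
finger_force: 0.0
time: 3.43
tool_pos: [578.5, -170.5, 167.3]
tcp_rot: [3.141, 0.0, 0.628]
contact_force: [0.5, 0.7, 1.3]
grip_width: 0.4
finger_force: 0.1
```

View pics/c3.png

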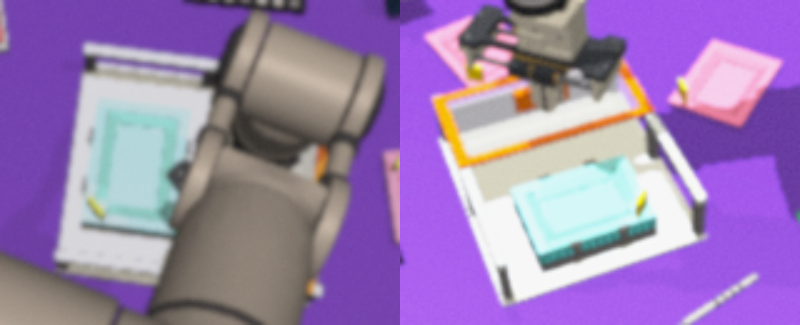

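The guard is nearly open (front corners at crop (466,165),(653,110)), the fingers behind the handle, and the tray with its yellow tab now uncovered. I measure both.

```bash
python3 - <<'E'
from h import *
p=(597.73,-54.39); c,s=np.cos(-.157),np.sin(-.157)
for u,v in((256.4,186),(331.2,164)):
    w=pix("scene",u,v,87)-[*p,0]; print("local",c*w[0]+s*w[1],-s*w[0]+c*w[1]," guard",67-(-s*w[0]+c*w[1]))
for n,box in(("top",(315,190,340,215)),("scene",(315,185,340,212))):
    im=viewer.capture(n).astype(int); r,g,b=im[...,0],im[...,1],im[...,2]
    u,v,k=blob(im,(r-b>50)&(g-b>40),box); w=pix(n,u,v,60); print(n,u,v,k,w)
E
python3 -m creep '-0.0006 -0.004 0 0 0 0 0; -0.0006 -0.004 0 0 0 0 0; 0 0 0 0 0 0 0'; python3 -c "
from plant import readout as r;print(r.get_obs()['contact_force'])"
```

```text
local 119.67684314737727 -74.41305137056297  guard 141.41305137056298
local -124.17129381898825 -72.82053825205153  guard 139.82053825205153
top 327.88235294117646 202.2941176470588 17 [548.5  -4.6  60. ]
scene 326.14285714285717 200.14285714285714 21 [545.1  -6.5  60. ]
time: 3.88
tool_pos: [577.8, -173.4, 167.0]
tcp_rot: [-3.135, -0.005, 0.629]
contact_force: [4.1, 18.9, 2.4]
grip_width: 0.6
finger_force: 9.3
[ 4.10150041 18.94365376  2.41959062]
```

```bash
python3 -m creep '0.001 0.01 0 0 0 0 0; 0 0.005 0.02 0 0 0 0; 0 0 0.03 0 0 0 0; -0.006 0.03 0.01 0 0 0 45; -0.01 0.04 0 0 0 0 45; -0.01 0.04 0 0 0 0 45; -0.006 0.03 0 0 0 0 45; 0 0.014 0 0 0 0 45'; python3 -m creep '0 0 0 0 0 0 45; 0 0 0 0 0 0 45'
```

```text
time: 4.55
tool_pos: [544.8, -5.2, 227.5]
tcp_rot: [-3.141, 0.0, 0.632]
contact_force: [1.3, -0.3, -0.3]
grip_width: 29.2
finger_force: 0.0
time: 4.72
tool_pos: [546.4, -8.2, 227.4]
tcp_rot: [3.141, 0.0, 0.631]
contact_force: [-0.0, -0.5, 0.2]
grip_width: 40.3
finger_force: 0.0
```

```bash
python3 -m creep '-0.001 0.0025 -0.02 0 0 0 45; 0 0 -0.025 0 0 0 45; 0 0 -0.02 0 0 0 45; 0 0 -0.01 0 0 0 45; 0 0 -0.005 0 0 0 45; 0 0 0 0 0 0 45; 0 0 0 0 0 0 45';python3 - <<'E'
from h import *
im=viewer.capture("top"); im2=viewer.capture("scene")
f=lambda a:cv2.resize(a,(400,400),interpolation=cv2.INTER_CUBIC)
cv2.imwrite("pics/c4.png",np.hstack([f(im[160:240,290:370]),f(im2[150:230,285:365])])[:,:,::-1])
E
```

```text
time: 5.3
tool_pos: [546.0, -6.8, 147.9]
tcp_rot: [3.141, -0.001, 0.628]
contact_force: [1.1, -0.6, 0.3]
grip_width: 41.4
finger_force: 0.0
```

View pics/c4.png

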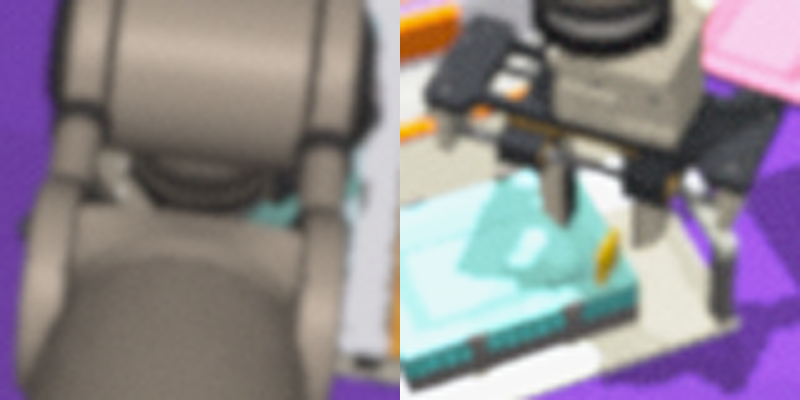

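The fingers (tips at about (565,222) and (640,245) in the crop) straddle the yellow tab (605,255); descend and close.

```bash
python3 -m creep '0 0 -0.012 0 0 0 45; 0 0 -0.01 0 0 0 45; 0 0 -0.006 0 0 0 45; 0 0 0 0 0 0 45; 0 0 0 0 0 0 45'; python3 -m creep '0 0 0 0 0 0 20; 0 0 0 0 0 0 10; 0 0 0 0 0 0 0; 0 0 0 0 0 0 0; 0 0 0 0 0 0 0; 0 0 0 0 0 0 0; 0 0 0 0 0 0 0'
```

```text
time: 5.82
tool_pos: [545.3, -6.1, 119.1]
tcp_rot: [-3.141, 0.0, 0.629]
contact_force: [0.5, -0.2, 1.1]
grip_width: 41.4
finger_force: 0.0
time: 6.4
tool_pos: [545.2, -6.1, 119.4]
tcp_rot: [-3.141, 0.0, 0.629]
contact_force: [-1.5, 0.1, 1.1]
grip_width: 5.8
finger_force: 30.0
```

```bash
python3 -m creep '0.0011 -0.0011 0.0033 0.0142 0.0141 0 0; 0.0011 -0.0011 0.0033 0.0142 0.0141 0 0; 0.0012 -0.0012 0.0032 0.0142 0.0141 0 0; 0.0012 -0.0012 0.0032 0.0142 0.0141 0 0; 0.0013 -0.0013 0.0032 0.0142 0.0141 0 0; 0.0013 -0.0013 0.0031 0.0142 0.0141 0 0; 0 0 0 0 0 0 0; 0 0 0 0 0 0 0'
python3 - <<'E'
from h import *
im2=viewer.capture("scene"); print(readout.get_obs()['moment'])
cv2.imwrite("pics/c5.png",cv2.resize(im2[135:245,235:365],None,fx=5,fy=5,interpolation=cv2.INTER_CUBIC)[:,:,::-1])
E
```

```text
time: 7.07
tool_pos: [552.6, -13.2, 138.3]
tcp_rot: [-3.023, 0.018, 0.63]
contact_force: [-0.1, 2.4, -0.5]
grip_width: 5.6
finger_force: 30.0
[ 0.30765201 -0.24162864  0.18574704]
```

View pics/c5.png

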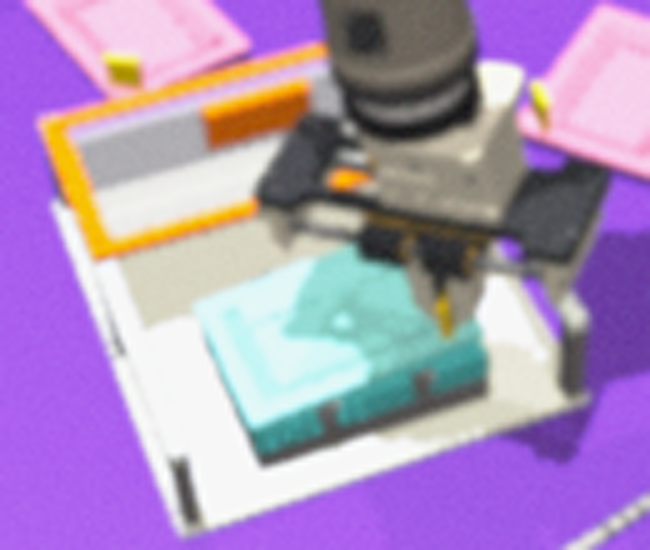

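The tab corner has risen with the fingers (tab now about (445,315), tilt 0.12 rad), the far corner still down and the guard open. Now lift straight up.

```bash
python3 -m creep '0 0 0.004 0 0 0 0; 0 0 0.006 0 0 0 0; 0 0 0.01 0 0 0 0; 0 0 0.015 0 0 0 0; 0 0 0.02 0 0 0 0; 0 0 0.02 0 0 0 0; 0 0 0.01 0 0 0 0; 0 0 0 0 0 0 0'; python3 -m creep '0 0 0.01 -0.0142 -0.0141 0 0; 0 0 0.01 -0.0142 -0.0141 0 0; 0 0 0 -0.0142 -0.0141 0 0; 0 0 0 -0.0142 -0.0141 0 0; 0 0 0 -0.0142 -0.0141 0 0; 0 0 0 -0.0142 -0.0141 0 0; 0 0 0 0 0 0 0; 0 0 0 0 0 0 0'
python3 - <<'E'
from h import *
im2=viewer.capture("scene"); print(readout.get_obs()['moment'])
cv2.imwrite("pics/c6.png",cv2.resize(im2[95:245,225:385],None,fx=4,fy=4,interpolation=cv2.INTER_CUBIC)[:,:,::-1])
E
```

```text
time: 7.78
tool_pos: [553.6, -13.7, 226.6]
tcp_rot: [-3.027, 0.014, 0.63]
contact_force: [0.6, -0.9, -0.8]
grip_width: 6.2
finger_force: 30.0
time: 8.45
tool_pos: [552.3, -13.1, 243.2]
tcp_rot: [-3.141, 0.001, 0.629]
contact_force: [0.4, 0.2, -0.6]
grip_width: 5.8
finger_force: 30.0
[-0.05406438 -0.01762616  0.04361782]
```

View pics/c6.png

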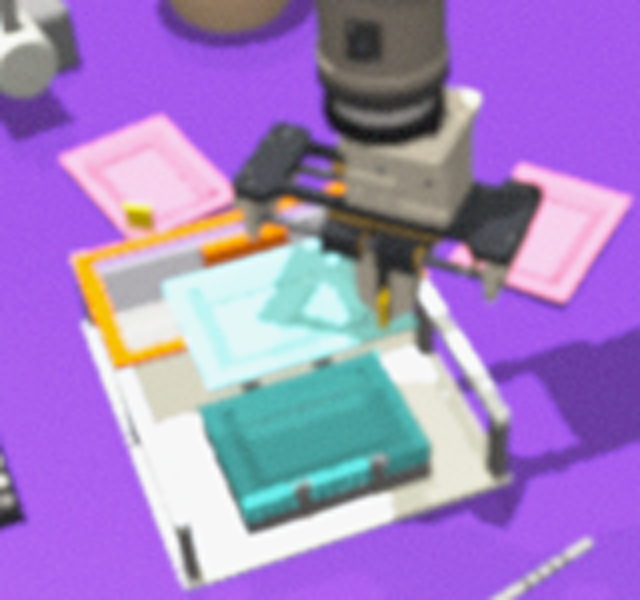

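The tray is free and level, and the stack still seated. Carry it to the blue pad.

```bash
python3 -m creep '0.002 0.015 0 0 0 0 0; 0.003 0.025 0 0 0 0 0; 0.003 0.025 0 0 0 0 0; 0.003 0.025 0 0 0 0 0; 0.003 0.025 0 0 0 0 0; 0.003 0.025 0 0 0 0 0; 0.003 0.025 0 0 0 0 0; 0.003 0.025 0 0 0 0 0'; python3 -m creep '0.003 0.025 -0.004 0 0 0 0; 0.003 0.025 -0.005 0 0 0 0; 0.003 0.025 -0.005 0 0 0 0; 0.003 0.02 -0.004 0 0 0 0; 0.001 0.012 0 0 0 0 0; 0.001 0.006 0 0 0 0 0; 0 0 0 0 0 0 0; 0 0 0 0 0 0 0';  python3 -m creep '0 0 0 0 0 0 0; 0 0 0 0 0 0 0; 0 0 0 0 0 0 0; 0 0 0 0 0 0 0'
python3 - <<'E'
from h import *
a=viewer.capture("scene");b=viewer.capture("top"); print(readout.get_obs()['moment'])
f=lambda a:cv2.resize(a,(400,400),interpolation=cv2.INTER_CUBIC)
cv2.imwrite("pics/c7.png",np.hstack([f(b[110:260,200:350]),f(a[130:330,230:430])])[:,:,::-1])
E
```

```text
time: 9.17
tool_pos: [575.7, 177.8, 243.3]
tcp_rot: [-3.141, 0.0, 0.629]
contact_force: [0.3, -0.7, -1.8]
grip_width: 5.7
finger_force: 30.0
time: 9.83
tool_pos: [589.7, 289.0, 225.7]
tcp_rot: [3.141, 0.0, 0.629]
contact_force: [0.1, 0.2, -1.5]
grip_width: 5.5
finger_force: 30.0
time: 10.17
tool_pos: [589.7, 289.0, 225.9]
tcp_rot: [3.141, -0.0, 0.628]
contact_force: [0.2, 0.2, -0.8]
grip_width: 6.0
finger_force: 30.0
[ 0.03863696  0.03613052 -0.07833363]
```

View pics/c7.png

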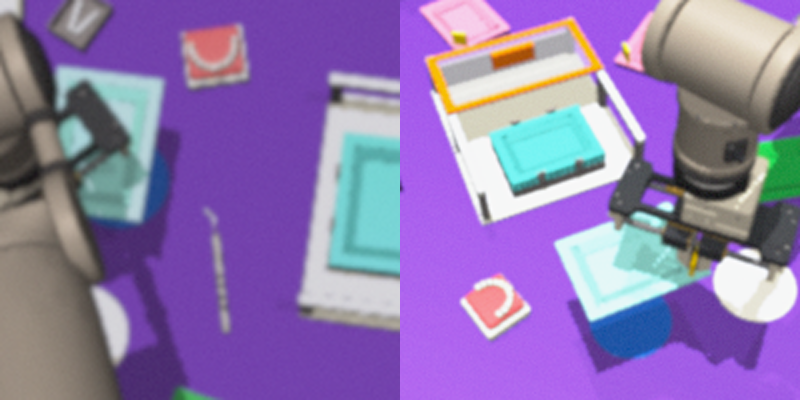

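The level tray is above the blue pad, held by the tab, with corners at crop (57,67),(163,77),(143,222) and everything else in place. One check, then hand in.

Run:
```python
from h import *
from plant import order
w=pix("top",200+100/2.667,110+144.5/2.667,153); d=np.hypot(*(w[:2]-[642.5,243])); print(w,d)
if d<25: print(order.close_job())
```

```text
[641.4 239.2 153. ] 3.956008088970514
the job is handed in; nothing more can be done
None
```

I slid the guard fully open, peeled the tray off by its yellow tab, and handed the job in with the tray held level about 4 mm off the blue pad's centre. Its rim was about 15 cm above the bench, and the guard, stack and nearby bystanders looked undisturbed in the last pictures; no verdict was returned.

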